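Set a batten out to the length gauge and hold it for the saw

ROBOT

A 6-joint arm with a two-finger parallel gripper is mounted at the origin on the work surface. World frame = base frame: x ahead of the robot, y to its left, z up, the work surface at z = 0. Lengths are in m, angles in rad, forces in N, time in s.
With the tool pointing down it reaches from about 0.425 to 0.95 m from the base axis. Payload 3.5 kg.
Tool frame: the origin (TCP) lies midway between the tips of the shut fingers; the grasp point (between the pads) lies 19 mm behind it (ctrl.pinch_z is the distance from the TCP to the grasp point, in m); z points along the fingers, y is the line along which they close (so a half turn about z gives the same grasp; the last joint's range is limited). The gripper opens to 85 mm and grips with 20 to 120 N. Pads are 22 mm wide; open, the fingers measure 114 mm over their backs; the gripper's body (76 mm by 85 mm) begins 54 mm behind the grasp point. The pads swing forward as they close: fully open they stand 13 mm farther back than shut.
Start: joints at [-1.414, 0.286, 1.577, -0, 1.279, -0.15], TCP at [0.204, -0.643, 0.231] pointing down, gripper open.
Joint ranges: [-2.77, 2.77], [-0.9, 2.22], [0.21, 2.48], [-1.53, 4.67], [0.24, 2.81], [-2.84, 2.84]. Speed limits (rad/s): [2.79, 2.79, 3.14, 3.14, 3.14, 3.14].

INTERFACE

Orientations are given as a unit quaternion [x, y, z, w].
In Python, from plant import get_state, viewer, sign_off, ctrl gives the robot as it stands. The module is installed in compiled form; this text tells all that it offers.
- The arm moves only by the shell command python3 -m handwheel 'ROWS' [FORCE]. ROWS is JSON, a list that holds one entry, the list of rows, each a list of 5 numbers: the finger opening in m, from 0 to 0.0854, then the shift along the tool's x, y, z in m, then the turn about the tool's z in degrees. In form: [[[claw, x, y, z, spin], ...]]. A call has 1 to 12 rows; each row shifts and turns the commanded pose from where the row before left it, along the tool's axes as they then stand; what a row does not reach is not made up. A row lasts 1/12 s, in which the tool goes at most 41.7 mm and 7.16 degrees, less where a joint would pass 70% of its speed; a pose out of reach is approached as far as the arm can. A call is refused whole if a number of a shift passes 0.0417 or a number of a turn 7.16, either way. A call with a gripper value outside its range is refused whole. The fingers move at their own pace and stop on an object; FORCE is the grip in N (left out, the last holds). Time passes only in rows, so rows that do not move let the fingers close. It gives the time, the measured TCP pose, the force, the opening and the grip force at its end, in the units of the state.
- get_state(): the state, without advancing time (a new reading comes with each control period).
- viewer.read_camera(name): name is "scene" or "side" or "wrist"; returns the picture (384x512x3 uint8, blue, green, red); there is no depth.
- viewer.camera_params(name): a dict with "fov_y" (degrees; the focal length in pixels is half the picture's height over the tangent of half this angle, whatever the lens; pixels are square), "cx", "cy" (the principal point, pixels), "xyz" and "attitude" of the camera in the world; the wrist camera has in their place "hand_eye" (4x4, takes a point from camera to tool coordinates, whose origin is the TCP and whose axes are the flange's). Camera axes: x right, y up, looking along -z (the intrinsics and any distortion apply to the point x, -y, -z); pixel columns grow to the right and rows downward; lengths in m; the calibration is good to about 2 mm. A picture is of the moment at which its call begins: read the wrist's pose just before it. camera_params takes no time and is no camera call.
- sign_off(): hands the job in; it is judged then, once.
Trained networks look in the newest picture that a camera, given by its name, has taken for a name from the list of things; names that differ only in an ending like _2 or _b are one class to them, and where a whole thing is asked for, a point or a joint stands for the part that bears it (a point fixed in the world has none). Each returns a list of dicts, best first, with "confidence" (0 to 1); they miss things now and then, are a little off and sometimes report something else, mostly with a low value. They report only what shows in the picture. A call takes as long as a camera call.
- viewer.look_for(camera, name): "extent" ([left, top, width, height] as shares, 0 to 1, of the picture: columns of its width, rows of its height, round what is visible of it).
- viewer.outline_of(camera, name): "mask" (384x512 bool, what is visible of it) and "extent" ([left, top, width, height] as shares, 0 to 1, of the picture: columns of its width, rows of its height, round what is visible of it).
- viewer.pinpoint(camera, name): "xy" ([column, row] as shares, 0 to 1, of the picture: columns of its width, rows of its height: a listed point, or the origin of a listed thing).
The state is a dict: "time": time; "qpos": joint angles; "dq": joint speeds; "joint_efforts": joint torques, N m; "eef_pos": TCP position; "tcp_rot": TCP orientation; "contact_force": force on the tool from outside, world axes, zero at the start; "wrist_torque": the same for the moment, N m; "opening": opening from 0.0 (shut) to 1.0 (fully open); "finger_force": force on a finger pad.
Only numpy, scipy, OpenCV 4.12 (cv2) and the standard library are available. Lean on these libraries where they do the work, as an engineer would, in place of code of your own. Each camera call takes 0.05 s, during which the arm holds its last target. There are 200 camera calls.

TASK

Set the wooden batten up for cutting: swing the stand's folded length gauge out by its black knob until it is fully against its end stop, alongside where the batten will stick out. Then slide the batten outward along the stand, without lifting it off, until its yellow end is level with the red pointer, keeping it straight. It will now tip off if let go, so finish while still holding it flat on the stand; leave the jar, hammer and offcut where they are.

Things in the scene. Friction and masses are not known exactly. Their poses are not given: they have to be found in the camera images.
- stand: low cutting stand fixed to the bench: teal-painted top 200 (x) by 240 (y) mm on dark rails, top face 90 mm above the bench. Origin under its centre at bench height. Its -y side is the outer edge (120 mm from the origin), over which the batten is slid: outward is the stand's -y. The gauge sits on the +x half of that edge. It does not move in a run
- gauge (a joint): hinge of the length gauge, rad: 0 folded back (bar points along the stand's +y), 1.571 halfway (bar points along +x), 3.142 = end stop (bar points along the stand's -y, parallel to the batten). It grows clockwise seen from above. Stiff hinge (about 0.12 N m): stays where it is left
- gauge_hinge (a point): the gauge's vertical hinge axis, at the top of the bar, 10 mm above the stand's top, at x +85, y -108 mm of the stand. The bar is aluminium, 265 mm long, 18 wide, 8 thick; its underside is 2 mm above the stand's top
- gauge_knob (a point): top centre of the round black upright knob on the gauge bar, 90 mm from the hinge axis: diameter 16 mm, 38 mm tall above the bar, its top 48 mm above the stand's top
- rider: red rider clamped tight on the gauge bar, 24 by 26 by 16 mm, 212 to 252 mm from the hinge axis (differs from run to run; do not move it), with a thin red pointer that points to the batten when the gauge is out
- mark (a point): tip of the red pointer, 55 mm to the side of the bar's centre line, 10 mm above the stand's top. x runs along the bar away from the hinge. With the gauge on its end stop it lies 20 mm beside a centred batten, 200 to 240 mm beyond the stand's outer edge, and x is the stand's outward direction (-y): the batten's outer end must come level with this point along that direction
- batten: loose pale wooden batten lying flat on the stand, 50 wide (x) by 360 long (y) by 24 mm thick, 0.2 to 0.4 kg, roughly along the stand's y, centred about 15 mm to the -x side of the stand's middle. Origin in the centre of its underside (90 mm above the bench while it lies on the stand); its -y end is the yellow-painted outer end; at the start it overhangs 30 to 80 mm, at the mark its centre of mass is 20 to 60 mm past the edge
- batten_end (a point): middle of the batten's outer (yellow) end, on the top face: 180 mm from its origin along its -y, 24 mm above its underside
- jar: lidded jar, 68 mm across, 90 mm tall, standing on the bench; origin at its foot; leave alone
- hammer: hammer 260 mm long lying on the bench; origin under its middle; leave alone
- offcut: wooden block 100 by 60 by 45 mm on the bench; origin under its centre; leave alone

How it is judged:
On the way, in this order (a step that is already met when the one before it is completed fails the run):
1. the gauge is swung out to its end stop (value of joint gauge above 3.09 rad), for 0.2 s.
2. the batten is slid out, flat and straight, until its end is level with the pointer (value of joint gauge above 3.09 rad and x of batten_end in the frame of mark between -0.006 and 0.006 m and z of batten in the frame of stand between 0.084 and 0.097 m and angle between batten's own z axis and vertical below 0.05 rad and angle between the y axis of batten and the y axis of stand, either way round below 0.1 rad), for 0.2 s.
At the end, for the whole second after the job is handed in: gauge on its end stop (over 3.09 rad); batten end within 6 mm of the pointer along the gauge; batten flat on the stand (underside -6 to +7 mm of its top, tilt under 0.05 rad), straight within 0.10 rad, still, held by the robot (over 0.5 N), touching neither pointer nor bystander (all of step 2 and contact force between any of the fingers, the arm and batten above 0.5 N and contact force between batten and rider below 0.3 N and contact force between batten and jar below 0.3 N and contact force between batten and hammer below 0.3 N and contact force between batten and offcut below 0.3 N and linear speed of batten below 0.02 m/s); the arm keeps its last pose, push and grip.
It fails at once if the batten is lifted off the stand or tips or falls (z of batten in the frame of stand above 0.115 m or z of batten in the frame of stand below 0.06 m or angle between batten's own z axis and vertical above 0.25 rad).
It fails at once if the jar, hammer or offcut is disturbed (distance of any of jar, hammer, offcut from where it was at the start of the episode above 0.03 m).
It also fails if it takes over 64 s, if anything falls off the work surface, if the arm or the gripper's body presses on something with over 40 N, if the wrist force passes 120 N, or if a joint passes its speed limit or range.

## Working session

There is one attempt and no reset: what is moved stays moved. The work goes in short steps, Python scripts to look and compute and a shell command to move; the robot and the scene stay as the last step left them, time stands still between calls to the robot, and variables do not carry over. Pictures are saved under pics/ and viewed, at most 10 in all, crops included, and the job is handed in when it is done.

```bash
mkdir -p pics
cat > h.py <<'E'
import numpy as np, cv2
from scipy.spatial.transform import Rotation as R
from plant import get_state, viewer, sign_off, ctrl
def cam(n):
    p=viewer.camera_params(n); f=192/np.tan(np.radians(p["fov_y"])/2)
    if "hand_eye" in p:
        s=get_state(); T=np.eye(4); T[:3,:3]=R.from_quat(s["tcp_rot"]).as_matrix(); T[:3,3]=s["eef_pos"]
        M=T@np.array(p["hand_eye"])
    else:
        M=np.eye(4); a=np.array(p["attitude"]); M[:3,:3]=R.from_quat(a).as_matrix() if a.size==4 else a.reshape(3,3); M[:3,3]=p["xyz"]
    return p,f,M
def onz(c,uv,z):
    p,f,M=c; d=M[:3,:3]@np.array([(uv[0]-p["cx"])/f,-(uv[1]-p["cy"])/f,-1]); o=M[:3,3]
    return o+d*(z-o[2])/d[2]
def proj(c,X):
    p,f,M=c; q=M[:3,:3].T@(np.array(X)-M[:3,3]); return np.array([p["cx"]+f*q[0]/-q[2],p["cy"]-f*q[1]/-q[2]])
def pin(n,name):
    r=viewer.pinpoint(n,name); 
    return [(np.array(a["xy"])*[512,384],round(a["confidence"],2)) for a in r[:2]]
E
python3 - <<'E'
from h import *
for n in ["scene","side"]:
    c=cam(n); print(n,{k:v for k,v in c[0].items()})
    im=viewer.read_camera(n); cv2.imwrite(f"pics/{n}0.png",im)
    for name,z in [("stand",0),("gauge_hinge",.1),("gauge_knob",.138),("mark",.1),("batten",.09),("batten_end",.114),("jar",0),("hammer",0),("offcut",0)]:
        for uv,cf in pin(n,name): print(name,uv.round(1),cf,onz(c,uv,z).round(4))
print(viewer.camera_params("wrist")); print(get_state())
E
```

```text
scene {'fov_y': 43.15996823976537, 'cx': 252.57361265161418, 'cy': 184.00199179220732, 'xyz': array([ 1.23730666, -0.60753567,  1.3504446 ]), 'attitude': array([0.29266907, 0.12240498, 0.39037345, 0.8642745 ])}
stand [239.5 201.2] 0.69 [0.5187 0.0042 0.    ]
gauge_hinge [224.3 217.3] 0.85 [ 0.5869 -0.1155  0.1   ]
gauge_knob [256.3 205.8] 0.85 [ 0.6383 -0.031   0.138 ]
mark [311.2 223.7] 0.61 [0.7785 0.0689 0.1   ]
batten [237.9 181. ] 0.82 [0.5023 0.0119 0.09  ]
batten_end [193.1 201. ] 0.77 [ 0.4843 -0.1554  0.114 ]
batten_end [311.3 222.7] 0.53 [0.7812 0.0642 0.114 ]
jar [319.1 141.6] 0.82 [ 0.5081  0.4062 -0.    ]
jar [134.7 250.1] 0.41 [ 0.4444 -0.3667  0.    ]
hammer [166.3 309.7] 0.59 [ 0.6701 -0.4072  0.    ]
offcut [132.8 251.3] 0.87 [ 0.444  -0.3736 -0.    ]
side {'fov_y': 52.939289707549726, 'cx': 255.97618443647778, 'cy': 188.63074586063854, 'xyz': array([0.43184278, 1.00330169, 0.8166644 ]), 'attitude': array([-0.03071558,  0.45453394,  0.88888786, -0.04830958])}
stand [264.3 217.2] 0.77 [0.524  0.0357 0.    ]
gauge_hinge [244.8 167.4] 0.67 [ 0.6051 -0.1035  0.1   ]
gaug
[... 813 characters left out ...]
array([-1.41402226e+00,  2.86292418e-01,  1.57670365e+00, -1.57816809e-05,
        1.27859877e+00, -1.49984473e-01]), 'dq': array([ 1.07138364e-03, -1.58443646e-05,  3.58849937e-04,  1.20729338e-03,
       -1.27005083e-03,  9.22644652e-04]), 'joint_efforts': array([-5.36300740e-04, -4.05973577e+01, -2.92948437e+01, -2.64174423e-04,
        5.94559879e-04,  8.86434776e-06]), 'eef_pos': array([ 0.2038619 , -0.64346256,  0.23132795]), 'tcp_rot': array([ 9.88260094e-01,  1.52780845e-01, -7.56004104e-06, -1.06847419e-06]), 'contact_force': array([0.25726652, 0.46674581, 0.49051925]), 'wrist_torque': array([ 0.04027157, -0.01457799, -0.03614342]), 'finger_force': 0.0, 'opening': 0.999342240485347}
```

View pics/scene0.png

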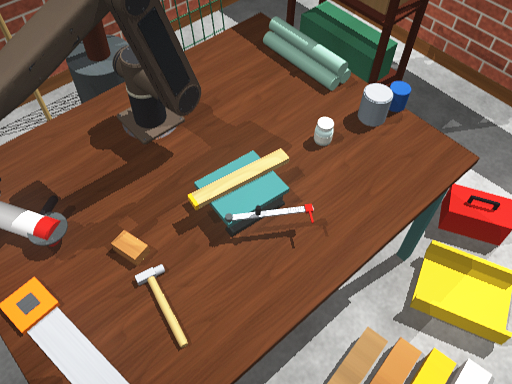

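View pics/side0.png

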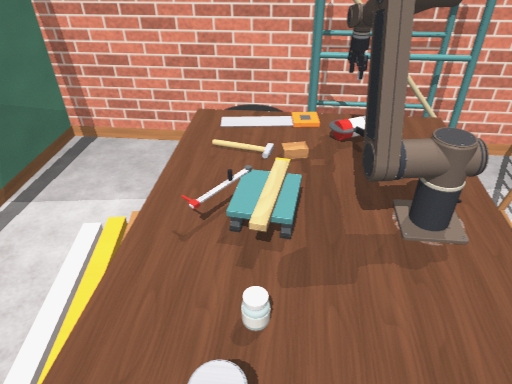

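The scene picture shows the batten on the stand with its yellow end near (193,201). The gauge bar runs from its hinge at (224,217), past the knob at (256,206), to the red rider at (311,212). The gauge is folded, about 0.4 rad open. The offcut, hammer and jar are all clear of it. Next I'll move the wrist camera above the stand.

```bash
python3 -m handwheel '[[[0.06,0.03,-0.025,-0.008,0],[0.06,0.03,-0.025,-0.008,0],[0.06,0.03,-0.025,-0.008,0],[0.06,0.03,-0.025,-0.008,0],[0.06,0.03,-0.025,-0.008,0],[0.06,0.03,-0.025,-0.008,0],[0.06,0.03,-0.025,-0.008,0],[0.06,0.03,-0.025,-0.008,0],[0.06,0.03,-0.025,-0.008,0]]]' && python3 -m handwheel '[[[0.06,0.03,-0.025,-0.008,0],[0.06,0.03,-0.025,-0.008,0],[0.06,0.03,-0.025,-0.008,0],[0.06,0.03,-0.025,-0.008,0],[0.06,0.03,-0.025,-0.008,0],[0.06,0.03,-0.025,-0.008,0],[0.06,0.03,-0.025,-0.008,0],[0.06,0.03,-0.025,-0.008,0],[0.06,0.03,-0.025,-0.008,0],[0.06,0,0,0,0],[0.06,0,0,0,0]]]'
cat > look.py <<'E'
from h import *
import sys
c=cam("wrist"); im=viewer.read_camera("wrist"); cv2.imwrite(f"pics/{sys.argv[1]}.png",im)
for name,z in [("stand",0),("gauge_hinge",.1),("gauge_knob",.138),("mark",.1),("batten",.09),("batten_end",.114)]:
    for uv,cf in pin("wrist",name): print(name,uv.round(1),cf,onz(c,uv,z).round(4))
r=viewer.outline_of("wrist","batten")
if r:
    pts,_=cv2.findContours(r[0]["mask"].astype(np.uint8),0,1); k=max(pts,key=cv2.contourArea)
    w=np.array([onz(c,q[0],.114)[:2] for q in k]).astype(np.float32)
    b=cv2.minAreaRect(w); print("batten rect",b,cv2.boxPoints(b).round(3).tolist(),r[0]["confidence"])
r=viewer.outline_of("wrist","stand")
if r:
    pts,_=cv2.findContours(r[0]["mask"].astype(np.uint8),0,1); w=np.array([onz(c,q[0],.09)[:2] for q in np.vstack(pts)]).astype(np.float32)
    b=cv2.minAreaRect(w); print("stand rect",b,cv2.boxPoints(b).round(3).tolist())
s=get_state(); x=R.from_quat(s["tcp_rot"]).as_matrix()
print(s["time"],s["eef_pos"],"psi",np.degrees(np.arctan2(x[1,0],x[0,0])),"q",s["qpos"].round(2))
E
python3 look.py w1
```

```text
time: 1.75
eef_pos: [0.394, -0.3457, 0.304]
tcp_rot: [0.988, 0.153, 0.0, 0.0]
contact_force: [0.9, -0.4, -0.0]
opening: 0.699
finger_force: 0.0
time: 2.67
eef_pos: [0.5835, -0.0495, 0.3758]
tcp_rot: [0.988, 0.155, 0.0, 0.0]
contact_force: [-1.2, -0.3, -0.4]
opening: 0.706
finger_force: 0.0
stand [207.8 172.8] 0.81 [0.5245 0.0108 0.    ]
stand [294.6 161.6] 0.75 [ 0.5879 -0.1237  0.    ]
gauge_hinge [295.9 162.6] 0.84 [ 0.5981 -0.1079  0.1   ]
gauge_knob [252.2 110.8] 0.94 [ 0.645  -0.0302  0.138 ]
mark [186.6 194.3] 0.35 [0.5091 0.0229 0.1   ]
batten [186.2 196.1] 0.67 [0.503 0.024 0.09 ]
batten [250.9 113.1] 0.31 [ 0.6416 -0.0294  0.09  ]
batten_end [303.2 253.1] 0.75 [ 0.4801 -0.1596  0.114 ]
batten_end [207.3 171.9] 0.45 [0.5519 0.0027 0.114 ]
batten rect ((0.505748987197876, 0.018733903765678406), (0.35849860310554504, 0.05742675065994263), 81.9542465209961) [[0.4519999921321869, -0.1550000011920929], [0.5090000033378601, -0.16300000250339508], [0.5590000152587891, 0.19200000166893005], [0.5019999742507935, 0.20000000298023224]] 0.84
stand rect ((0.5770299434661865, 0.010156288743019104), (0.2568482458591461, 0.31261029839515686), 84.16486358642578) [[0.40799999237060547, -0.10199999809265137], [0.718999981880188, -0.13300000131130219], [0.7459999918937683, 0.12200000137090683], [0.4350000023841858, 0.15399999916553497]]
3.1167 [ 0.58245238 -0.05220302  0.37527696] psi 17.49671183128359 q [-0.26  0.01  1.62 -0.    1.5   1.  ]
```

View picture.

View pics/w1.png

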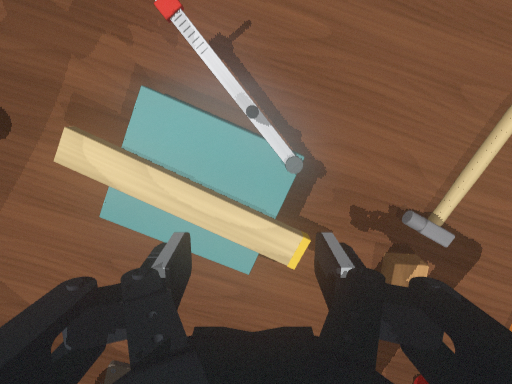

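The wrist picture shows the hinge at (294,163), the knob at (252,111), the yellow end at (300,253) and the stand-top corners at about (141,87), (303,155), (250,273) and (101,215). I'll fit the stand pose from those corners.

```bash
cat > fit.py <<'E'
from h import *
c=cam("wrist")
im=cv2.imread("pics/w1.png"); hsv=cv2.cvtColor(im,cv2.COLOR_BGR2HSV)
m=cv2.inRange(hsv,(80,80,60),(100,255,255)); k=max(cv2.findContours(m,0,1)[0],key=cv2.contourArea)
m2=cv2.findContours(m,0,1)[0]; w=np.array([onz(c,q[0],.09)[:2] for q in np.vstack([q for q in m2 if cv2.contourArea(q)>300])]).astype(np.float32)
b=cv2.minAreaRect(w); print("stand",b)
src=np.array([[.1,.12],[.1,-.12],[-.1,-.12],[-.1,.12]]); dst=np.array([onz(c,q,.09)[:2] for q in [(141,87),(303,155),(250,273),(101,215)]])
print(dst.round(3).tolist())
U,_,Vt=np.linalg.svd((src-src.mean(0)).T@(dst-dst.mean(0))); Rm=(U@Vt).T; t=dst.mean(0)
print("yaw",np.degrees(np.arctan2(Rm[1,0],Rm[0,0])),t,"hinge",Rm@[.085,-.108]+t)
h=onz(c,(294,163),.1)[:2]; kn=onz(c,(251.5,110.5),.138)[:2]; print("h",h,"k",kn,np.linalg.norm(kn-h),np.degrees(np.arctan2(*(kn-h)[::-1])))
rd=onz(c,(168,9),.11)[:2]; print("rider",rd,np.linalg.norm(rd-h),np.degrees(np.arctan2(*(rd-h)[::-1])))
E
python3 fit.py
```

```text
stand ((0.569409191608429, -0.01259254664182663), (0.20857064425945282, 0.06901813298463821), 81.71272277832031)
[[0.629, 0.115], [0.608, -0.118], [0.413, -0.102], [0.437, 0.134]]
yaw -5.268660038357626 [0.52168151 0.00714196] hinge [ 0.5964052  -0.10820695]
h [ 0.5952835  -0.10810226] k [ 0.6438726  -0.03216849] 0.09014897674972149 57.3853185789918
rider [0.72456703 0.09649031] 0.24201725676244043 57.710911067527526
```

```bash
python3 -m handwheel '[[[0.06,0,0,0,-6.85],[0.06,0,0,0,-6.85],[0.06,0,0,0,-6.85],[0.06,0,0,0,-6.85],[0.06,0,0,0,-6.85],[0.06,0,0,0,-6.85],[0.06,0,0,0,-6.85],[0.06,0.022,0.024,0,0],[0.06,0.022,0.024,0,0],[0.06,0,0,0,0]]]' && python3 -m handwheel '[[[0.06,0,0,0.04,0],[0.06,0,0,0.04,0],[0.06,0,0,0.04,0],[0.06,0,0,0.04,0],[0.06,0,0,0.03,0],[0.06,0,0,0,0],[0.06,0,0,0,0]]]'
python3 - <<'E'
from h import *
s=get_state();x=R.from_quat(s["tcp_rot"]).as_matrix();print(s["time"],s["eef_pos"],np.degrees(np.arctan2(x[1,0],x[0,0])))
c=cam("wrist");viewer.read_camera("wrist");print([(onz(c,u,.138),f) for u,f in pin("wrist","gauge_knob")])
E
```

```text
time: 3.95
eef_pos: [0.6475, -0.0305, 0.3726]
tcp_rot: [0.841, 0.541, -0.0, -0.001]
contact_force: [-0.9, -0.7, -0.8]
opening: 0.7
finger_force: 0.0
time: 4.53
eef_pos: [0.6434, -0.0314, 0.1836]
tcp_rot: [0.841, 0.541, -0.002, -0.002]
contact_force: [-0.6, -0.2, 1.2]
opening: 0.699
finger_force: 0.0
4.5333 [ 0.64335855 -0.03140035  0.18355472] 65.49695873692467
[(array([ 0.64345079, -0.03059567,  0.138     ]), 0.92)]
```

```bash
python3 -m handwheel '[[[0.06,0,0,0.035,0],[0.06,0,0,0.03,0],[0.06,0,0,0.012,0],[0.03,0,0,0,0],[0.01,0,0,0,0],[0.0,0,0,0,0],[0.0,0,0,0,0],[0,0,0,0,0],[0,0,0,0,0],[0,0,0,0,0]]]' 25;  python3 - <<'E'
from h import *
s=get_state();x=R.from_quat(s["tcp_rot"]).as_matrix();psi=np.arctan2(x[1,0],x[0,0]);p=s["eef_pos"][:2];print(s["eef_pos"],np.degrees(psi),s["contact_force"])
h=np.array([.5955,-.1081]);r0=p-h;a0=np.degrees(np.arctan2(r0[1],r0[0]));print(np.linalg.norm(r0),a0)
# plan: N rows, bar angle -6.5 deg/row, spin -6
N=24;cur=p
for i in range(1,N+1):
    a=np.radians(a0-6.5*i);t=h+.09*np.array([np.cos(a),np.sin(a)]);d=t-cur
    print(i,round(np.degrees(a),1),(d@[np.cos(psi),np.sin(psi)]).round(4),(d@[np.sin(psi),-np.cos(psi)]).round(4),t.round(3));cur=t;psi-=np.radians(6)
E
```

```text
time: 5.47
eef_pos: [0.6465, -0.0316, 0.1118]
tcp_rot: [0.841, 0.541, 0.002, 0.002]
contact_force: [-1.5, -0.3, 5.9]
opening: 0.177
finger_force: 25.8
[ 0.64648258 -0.03158301  0.11176114] 65.52617817614897 [-1.4872939  -0.27156833  5.85124168]
0.09194603959035214 56.324836503170246
1 49.8 -0.0041 0.0097 [ 0.654 -0.039]
2 43.3 -0.0023 0.0099 [ 0.661 -0.046]
3 36.8 -0.0024 0.0099 [ 0.668 -0.054]
4 30.3 -0.0025 0.0099 [ 0.673 -0.063]
5 23.8 -0.0025 0.0099 [ 0.678 -0.072]
6 17.3 -0.0026 0.0099 [ 0.681 -0.081]
7 10.8 -0.0027 0.0098 [ 0.684 -0.091]
8 4.3 -0.0028 0.0098 [ 0.685 -0.101]
9 -2.2 -0.0029 0.0098 [ 0.685 -0.112]
10 -8.7 -0.003 0.0098 [ 0.684 -0.122]
11 -15.2 -0.0031 0.0097 [ 0.682 -0.132]
12 -21.7 -0.0031 0.0097 [ 0.679 -0.141]
13 -28.2 -0.0032 0.0097 [ 0.675 -0.151]
14 -34.7 -0.0033 0.0097 [ 0.67  -0.159]
15 -41.2 -0.0034 0.0096 [ 0.663 -0.167]
16 -47.7 -0.0035 0.0096 [ 0.656 -0.175]
17 -54.2 -0.0036 0.0096 [ 0.648 -0.181]
18 -60.7 -0.0036 0.0095 [ 0.64  -0.187]
19 -67.2 -0.0037 0.0095 [ 0.63  -0.191]
20 -73.7 -0.0038 0.0095 [ 0.621 -0.194]
21 -80.2 -0.0039 0.0094 [ 0.611 -0.197]
22 -86.7 -0.004 0.0094 [ 0.601 -0.198]
23 -93.2 -0.0041 0.0094 [ 0.591 -0.198]
24 -99.7 -0.0041 0.0093 [ 0.58  -0.197]
```

```bash
python3 -m handwheel '[[[0,0,0,-0.003,0],[0,-0.002,0.0097,0,-6],[0,-0.0023,0.0099,0,-6],[0,-0.0024,0.0099,0,-6],[0,-0.0025,0.0099,0,-6],[0,-0.0025,0.0099,0,-6],[0,-0.0026,0.0099,0,-6],[0,-0.0027,0.0098,0,-6],[0,-0.0028,0.0098,0,-6],[0,0,0,0,0]]]';  cat > plan.py <<'E'
from h import *
import sys
s=get_state();x=R.from_quat(s["tcp_rot"]).as_matrix();psi=np.arctan2(x[1,0],x[0,0]);p=s["eef_pos"][:2];print(s["eef_pos"],np.degrees(psi),s["contact_force"],s["finger_force"],s["qpos"].round(2))
h=np.array([.5955,-.1081]);r0=p-h;a0=np.degrees(np.arctan2(r0[1],r0[0]));print(np.linalg.norm(r0),a0)
N=int(sys.argv[1]);cur=p
for i in range(1,N+1):
    a=np.radians(a0-6.5*i);t=h+.09*np.array([np.cos(a),np.sin(a)]);d=t-cur
    print(i,round(np.degrees(a),1),(d@[np.cos(psi),np.sin(psi)]).round(4),(d@[np.sin(psi),-np.cos(psi)]).round(4));cur=t;psi-=np.radians(6)
E
python3 plan.py 16
```

```text
time: 6.3
eef_pos: [0.6755, -0.0644, 0.1107]
tcp_rot: [0.545, 0.835, -0.044, -0.064]
contact_force: [-85.1, -29.5, 38.0]
opening: 0.18
finger_force: 70.7
[ 0.6755253  -0.06439003  0.11072705] 113.43538293508469 [-85.05595113 -29.53511235  37.98042146] 70.66074728965759 [-0.23  0.49  1.55 -0.04  1.26 -0.63]
0.0911844819605509 28.643450178253403
1 22.1 -0.0103 -0.0008
2 15.6 -0.0102 0.0003
3 9.1 -0.0102 0.0002
4 2.6 -0.0102 0.0001
5 -3.9 -0.0102 -0.0
6 -10.4 -0.0102 -0.0001
7 -16.9 -0.0102 -0.0002
8 -23.4 -0.0102 -0.0003
9 -29.9 -0.0102 -0.0004
10 -36.4 -0.0102 -0.0005
11 -42.9 -0.0102 -0.0005
12 -49.4 -0.0102 -0.0006
13 -55.9 -0.0102 -0.0007
14 -62.4 -0.0102 -0.0008
15 -68.9 -0.0102 -0.0009
16 -75.4 -0.0102 -0.001
```

I had the spin sign backwards: positive spin turns the tool clockwise. The arm is straining, so I'll bring the command back towards the measured pose to relieve it.

```bash
python3 -m handwheel '[[[0,0.003,-0.012,0,0],[0,0.003,-0.012,0,0],[0,0,0,0,0]]]' 20; python3 plan.py 1
```

```text
time: 6.55
eef_pos: [0.6774, -0.0673, 0.111]
tcp_rot: [0.548, 0.836, -0.019, -0.019]
contact_force: [-53.3, -18.3, 25.5]
opening: 0.177
finger_force: 38.1
[ 0.67741126 -0.06734731  0.11096194] 113.47684105258286 [-53.32668584 -18.31065989  25.54591639] 38.10860484838486 [-0.24  0.44  1.61 -0.02  1.14 -0.64]
0.09148899715235055 26.45137565352377
1 20.0 -0.0103 -0.0015
```

```bash
python3 -m handwheel '[[[0,0.004,-0.016,-0.002,0],[0,0.004,-0.016,-0.002,0],[0,0,0,0,0],[0,0,0,0,0]]]' 20; python3 plan.py 1
python3 - <<'E'
from h import *
r=cam("side");im=viewer.read_camera("side");cv2.imwrite("pics/s1.png",cv2.resize(im[120:260,150:340],None,fx=3,fy=3))
E
```

```text
time: 6.88
eef_pos: [0.6733, -0.0583, 0.1149]
tcp_rot: [0.549, 0.836, 0.013, 0.011]
contact_force: [34.7, 16.6, -21.1]
opening: 0.176
finger_force: 22.0
[ 0.6733203  -0.05832273  0.11488891] 113.41257519581443 [ 34.69781805  16.57259616 -21.05845435] 21.96576699614525 [-0.24  0.38  1.68  0.02  1.05 -0.66]
0.09237843419929416 32.60476090629535
1 26.1 -0.0105 -0.0013
```

View pics/s1.png

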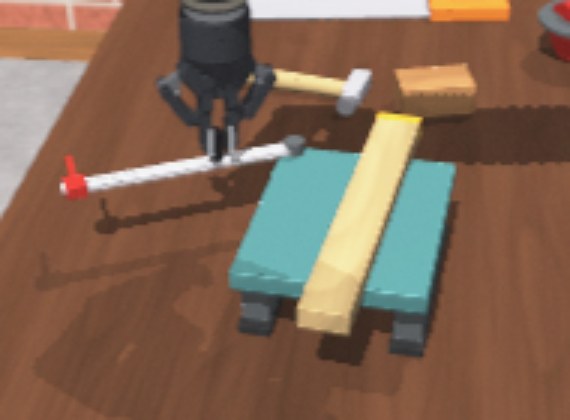

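The side crop shows the gripper on the knob, with the bar intact and swung partly out to about 31° world. I'll release it, turn the tool back square to the bar and grip again.

```bash
python3 -m handwheel '[[[0,-0.003,0.011,0.001,0],[0,0,0,0,0],[0.05,0,0,0,0],[0.05,0,0,0,0],[0.05,0,0,0,0],[0.05,0,0,0,0]]]' 20; python3 plan.py 1;  python3 - <<'E'
from h import *
c=cam("wrist");viewer.read_camera("wrist");print([(onz(c,u,.138),f) for u,f in pin("wrist","gauge_knob")])
E
```

```text
time: 7.43
eef_pos: [0.6746, -0.0634, 0.1146]
tcp_rot: [0.548, 0.836, 0.0, 0.0]
contact_force: [0.3, -0.7, 0.3]
opening: 0.583
finger_force: 0.0
[ 0.67458768 -0.06340488  0.11457893] 113.49541961477387 [ 0.31491884 -0.68768444  0.30140632] 0.0 [-0.24  0.4   1.65 -0.    1.09 -0.65]
0.0908433532515757 29.47225690678663
1 23.0 -0.0103 -0.0004
[(array([ 0.67892898, -0.07241687,  0.138     ]), 0.56)]
```

```bash
python3 -m handwheel '[[[0.05,0,0,0,6.8],[0.05,0,0,0,6.8],[0.05,0,0,0,6.8],[0.05,0,0,0,6.8],[0.05,0,0,0,6.8],[0.05,0,0,0,6.8],[0.05,0,0,0,6.8],[0.05,0,0,0,6.8],[0.05,0,0,0,6.8],[0.05,0,0,0,6.8],[0.05,0,0,0,6.8],[0.05,0,0,0,0]]]' 20; python3 -m handwheel '[[[0,0,0,0.002,0],[0,0,0,0,0],[0,0,0,0,0],[0,0,0,0,0],[0,0,0,0,0]]]' 20; python3 plan.py 20;  python3 - <<'E'
from h import *
c=cam("wrist");cv2.imwrite("pics/w2.png",viewer.read_camera("wrist"));print([(onz(c,u,.138),f) for u,f in pin("wrist","gauge_knob")])
E
```

```text
time: 8.53
eef_pos: [0.6746, -0.0632, 0.1144]
tcp_rot: [0.944, 0.33, 0.0, 0.0]
contact_force: [0.5, 0.4, -0.3]
opening: 0.584
finger_force: 0.0
time: 8.95
eef_pos: [0.6757, -0.0631, 0.113]
tcp_rot: [0.943, 0.332, 0.001, 0.001]
contact_force: [3.7, -0.2, -0.0]
opening: 0.174
finger_force: 21.3
[ 0.67572092 -0.06312952  0.11302619] 38.77261168084043 [ 3.68785011 -0.24594807 -0.00872553] 21.28636211156845 [-0.24  0.4   1.65  0.    1.08  0.65]
0.09196597168565095 29.27425057921747
1 22.8 -0.0042 0.0096
2 16.3 -0.0023 0.0099
3 9.8 -0.0024 0.0099
4 3.3 -0.0025 0.0099
5 -3.2 -0.0026 0.0099
6 -9.7 -0.0027 0.0098
7 -16.2 -0.0028 0.0098
8 -22.7 -0.0029 0.0098
9 -29.2 -0.0029 0.0098
10 -35.7 -0.003 0.0097
11 -42.2 -0.0031 0.0097
12 -48.7 -0.0032 0.0097
13 -55.2 -0.0033 0.0097
14 -61.7 -0.0034 0.0096
15 -68.2 -0.0034 0.0096
16 -74.7 -0.0035 0.0096
17 -81.2 -0.0036 0.0095
18 -87.7 -0.0037 0.0095
19 -94.2 -0.0038 0.0095
20 -100.7 -0.0039 0.0094
[(array([ 0.67524496, -0.06413606,  0.138     ]), 0.78)]
```

View pics/w2.png

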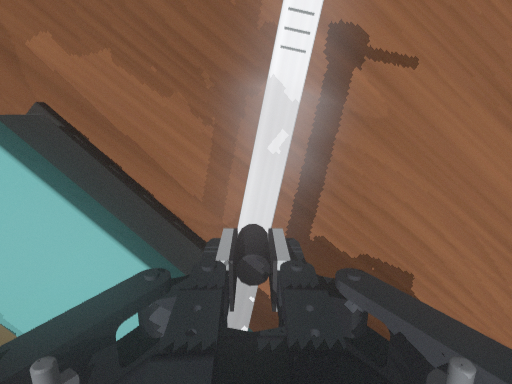

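The picture shows the knob held squarely between the pads at (253,253), with the bar running straight up the image. Now I'll swing with positive spin.

```bash
python3 -m handwheel '[[[0,-0.003,0.0096,0,6],[0,-0.0023,0.0099,0,6],[0,-0.0024,0.0099,0,6],[0,-0.0025,0.0099,0,6],[0,-0.0026,0.0099,0,6],[0,0,0,0,0]]]' 20; python3 plan.py 16
```

```text
time: 9.55
eef_pos: [0.6856, -0.1131, 0.113]
tcp_rot: [0.997, 0.074, 0.0, -0.0]
contact_force: [2.3, 0.5, 3.0]
opening: 0.178
finger_force: 21.5
[ 0.68563969 -0.11308007  0.11298841] 8.508955751787855 [2.31841949 0.45961877 3.03341971] 21.524105072021484 [-0.31  0.44  1.61  0.    1.1   1.11]
0.09027715801439766 -3.16228452582202
1 -9.7 -0.0029 0.0098
2 -16.2 -0.0027 0.0098
3 -22.7 -0.0028 0.0098
4 -29.2 -0.0029 0.0098
5 -35.7 -0.003 0.0098
6 -42.2 -0.0031 0.0097
7 -48.7 -0.0031 0.0097
8 -55.2 -0.0032 0.0097
9 -61.7 -0.0033 0.0097
10 -68.2 -0.0034 0.0096
11 -74.7 -0.0035 0.0096
12 -81.2 -0.0036 0.0096
13 -87.7 -0.0036 0.0095
14 -94.2 -0.0037 0.0095
15 -100.7 -0.0038 0.0095
16 -107.2 -0.0039 0.0094
```

Forces are low, so I'll continue.

```bash
python3 -m handwheel '[[[0,-0.0027,0.0098,0,6],[0,-0.0027,0.0098,0,6],[0,-0.0028,0.0098,0,6],[0,-0.0029,0.0098,0,6],[0,-0.003,0.0098,0,6],[0,-0.0031,0.0097,0,6],[0,-0.0031,0.0097,0,6],[0,-0.0032,0.0097,0,6],[0,-0.0033,0.0097,0,6],[0,-0.0034,0.0096,0,6],[0,-0.0035,0.0096,0,6],[0,0,0,0,0]]]'; python3 plan.py 5
```

```text
time: 10.55
eef_pos: [0.618, -0.1929, 0.1129]
tcp_rot: [0.877, -0.48, -0.002, -0.001]
contact_force: [-0.1, 3.3, 5.3]
opening: 0.179
finger_force: 21.6
[ 0.61797949 -0.19285792  0.11293551] -57.345055735240805 [-0.08385855  3.32390838  5.31839058] 21.646165251731873 [-0.46  0.34  1.73  0.    1.07  2.11]
0.08768827228699892 -75.1460004239842
1 -81.6 -0.0015 0.0102
2 -88.1 -0.0037 0.0095
3 -94.6 -0.0038 0.0095
4 -101.1 -0.0039 0.0094
5 -107.6 -0.004 0.0094
```

```bash
python3 -m handwheel '[[[0,-0.0015,0.01,0,6],[0,-0.0037,0.0095,0,6],[0,-0.0038,0.0095,0,6],[0,-0.003,0.006,0,3],[0,0,0,0,0],[0,0,0,0,0]]]'; python3 plan.py 2
```

```text
time: 11.05
eef_pos: [0.5871, -0.1952, 0.113]
tcp_rot: [0.776, -0.63, 0.004, -0.005]
contact_force: [15.6, 5.6, -2.3]
opening: 0.175
finger_force: 21.8
[ 0.58713965 -0.19524268  0.11304663] -78.14880772066117 [15.59872769  5.55718067 -2.30164412] 21.8123759329319 [-0.49  0.28  1.81  0.01  1.04  2.44]
0.08754280422869161 -95.48010910591593
1 -102.0 -0.0012 0.0103
2 -108.5 -0.0037 0.0095
```

The bar is hard against its stop, at -95.5° with a 16 N reaction. I'll release it, lift, and spin back for the batten.

```bash
python3 -m handwheel '[[[0.05,0,0,0,0],[0.05,0,0,0,0],[0.05,0,0,0,0],[0.05,0,0,0,0],[0.08,0,0,-0.03,0],[0.08,0,0,-0.04,0],[0.08,0,0,-0.04,0],[0.08,0,0,-0.04,0],[0.08,0,0,-0.04,0],[0.08,0,0,-0.04,0],[0.08,0,0,-0.04,-7],[0.08,0,0,0,-7]]]' && python3 -m handwheel '[[[0.08,0,0,0,-7],[0.08,0,0,0,-7],[0.08,0,0,0,-7],[0.08,0,0,0,-7],[0.08,0,0,0,-7],[0.08,0,0,0,-7],[0.08,0,0,0,-7],[0.08,0,0,0,-7],[0.08,0,0,0,-7],[0.08,0,0,0,-7],[0.08,0,0,0,-7],[0.08,0,0,0,-7]]]' && python3 -m handwheel '[[[0.08,0,0,0,-7],[0.08,0,0,0,-7],[0.08,0,0,0,-7],[0.08,0,0,0,-7],[0.08,0,0,0,-7],[0.08,0,0,0,-7],[0.08,0,0,0,-7],[0.08,0,0,0,-7],[0.08,0,0,0,0],[0.08,0,0,0,0]]]'; python3 look.py w3
```

```text
time: 12.05
eef_pos: [0.5849, -0.1991, 0.3939]
tcp_rot: [0.848, -0.529, 0.008, -0.0]
contact_force: [0.6, 0.1, 0.7]
opening: 0.934
finger_force: 0.0
time: 13.05
eef_pos: [0.5826, -0.198, 0.3817]
tcp_rot: [0.985, 0.174, -0.001, -0.0]
contact_force: [0.1, -0.8, 0.0]
opening: 0.939
finger_force: 0.0
time: 13.88
eef_pos: [0.5828, -0.1979, 0.3819]
tcp_rot: [0.79, 0.613, -0.0, -0.0]
contact_force: [-0.5, -0.6, 0.9]
opening: 0.937
finger_force: 0.0
stand [180.4  28.8] 0.86 [0.5209 0.0102 0.    ]
gauge_hinge [243.   89.7] 0.73 [ 0.5927 -0.1067  0.1   ]
gauge_knob [255.6 160.2] 0.59 [ 0.5869 -0.1948  0.138 ]
mark [234.2 267.2] 0.55 [ 0.5138 -0.351   0.1   ]
batten [144.3   7.5] 0.77 [0.4978 0.0196 0.09  ]
batten_end [169.1 153.5] 0.83 [ 0.477 -0.161  0.114]
batten_end [232.9 265.1] 0.28 [ 0.5157 -0.3402  0.114 ]
batten rect ((0.49277669191360474, -0.06886894255876541), (0.18246452510356903, 0.054978784173727036), 81.82522583007812) [[0.453000009059906, -0.1550000011920929], [0.5070000290870667, -0.16300000250339508], [0.5329999923706055, 0.017999999225139618], [0.4790000021457672, 0.02500000037252903]] 0.69
stand rect ((0.5041840672492981, -0.16467805206775665), (0.4054916799068451, 0.20110434293746948), 84.30599975585938) [[0.3840000033378601, -0.35600000619888306], [0.5839999914169312, -0.37599998712539673], [0.6240000128746033, 0.027000000700354576], [0.42399999499320984, 0.04699999839067459]]
14.3333 [ 0.58321215 -0.19776966  0.38236896] psi 75.70775179886192 q [-0.49  0.08  1.54 -0.    1.52 -0.24]
```

View pics/w3.png

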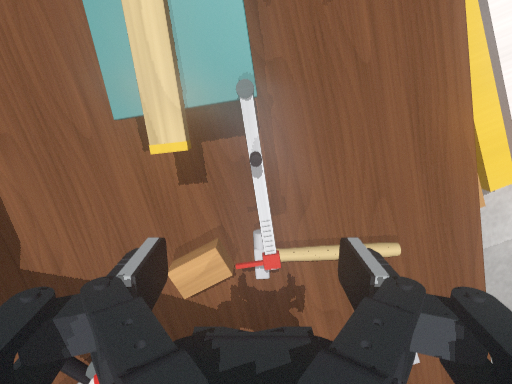

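The picture shows the gauge fully out, with its bar parallel to the stand's side, the knob at (256,159) and the pointer tip at (236,267). The batten's yellow end is at (169,149). Slide needed is about 0.19 m. Next I go above the batten's inner part.

```bash
python3 -m handwheel '[[[0.08,0,0,0,-4],[0.08,0,0,0,-4],[0.08,0.035,-0.011,0,0],[0.08,0.035,-0.011,0,0],[0.08,0.035,-0.011,0,0],[0.08,0.035,-0.011,0,0],[0.08,0.035,-0.011,0,0],[0.08,0.035,-0.011,0,0],[0.08,0.035,-0.011,0,0],[0.08,0.035,-0.011,0,0],[0.08,0.035,-0.011,0,0]]]' && python3 -m handwheel '[[[0.08,0,0,0.04,0],[0.08,0,0,0.04,0],[0.08,0,0,0.04,0],[0.08,0,0,0.02,0],[0.08,0,0,0,0],[0.08,0,0,0,0]]]';  python3 look.py w4
```

```text
time: 15.25
eef_pos: [0.5185, 0.1278, 0.3826]
tcp_rot: [0.745, 0.667, 0.0, 0.0]
contact_force: [0.9, -0.4, -0.4]
opening: 0.937
finger_force: 0.0
time: 15.75
eef_pos: [0.5187, 0.1262, 0.2416]
tcp_rot: [0.745, 0.667, -0.001, -0.001]
contact_force: [-0.2, -0.7, -0.1]
opening: 0.94
finger_force: 0.0
stand [266.4 249.4] 0.81 [0.5235 0.0079 0.    ]
batten [246.2 277.4] 0.7 [0.4995 0.0206 0.09  ]
batten rect ((0.5122252702713013, 0.08490949869155884), (0.2281930148601532, 0.05133049562573433), 81.75048065185547) [[0.4699999988079071, -0.024000000208616257], [0.5210000276565552, -0.03200000151991844], [0.5540000200271606, 0.1940000057220459], [0.503000020980835, 0.20200000703334808]] 0.92
stand rect ((0.5230309367179871, 0.03692463040351868), (0.1980571150779724, 0.20014594495296478), 83.83602142333984) [[0.4129999876022339, -0.050999999046325684], [0.6119999885559082, -0.07199999690055847], [0.6330000162124634, 0.125], [0.4339999854564667, 0.1459999978542328]]
16.2 [0.51964763 0.12612867 0.24329651] psi 83.72189331534238 q [ 0.05 -0.04  1.91  0.    1.27  0.16]
```

View pics/w4.png

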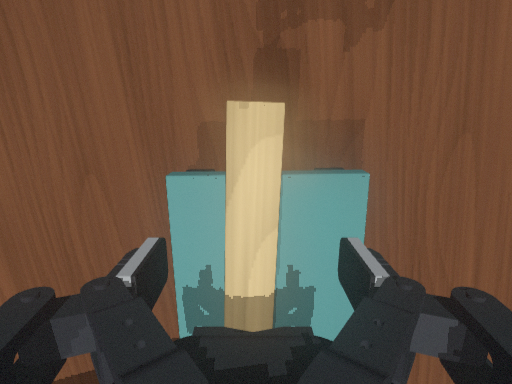

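The picture shows the batten, with its inner end at (255,103), centred between the open fingers and the stand on both sides of it. I'll descend and grip.

```bash
python3 -m handwheel '[[[0.08,0,0,0.04,0],[0.08,0,0,0.04,0],[0.08,0,0,0.04,0],[0.08,0,0,0.02,0],[0.08,0,0,0.007,0],[0.08,0,0,0,0],[0.08,0,0,0,0]]]'; python3 -m handwheel '[[[0.05,0,0,0,0],[0.045,0,0,0,0],[0.04,0,0,0,0],[0.04,0,0,0,0],[0.04,0,0,0,0],[0.04,0,0,0,0]]]' 40;python3 plan.py 0
```

```text
time: 16.78
eef_pos: [0.5203, 0.1262, 0.0966]
tcp_rot: [0.745, 0.667, 0.001, 0.001]
contact_force: [-0.1, 0.2, 0.4]
opening: 0.933
finger_force: 0.0
time: 17.28
eef_pos: [0.5208, 0.1264, 0.098]
tcp_rot: [0.745, 0.667, 0.002, 0.001]
contact_force: [-0.8, 0.0, 5.9]
opening: 0.574
finger_force: 42.0
[0.52083594 0.12640687 0.09802672] 83.71365677627959 [-0.81935154  0.03424112  5.88690978] 41.97301455692923 [0.05 0.13 2.02 0.   0.98 0.16]
0.24610606212912367 107.66082668532844
```

```bash
python3 -m handwheel '[[[0.04,-0.005,0,0,0],[0.04,-0.015,0,0,0],[0.04,-0.015,0,0,0],[0.04,-0.015,0,0,0],[0.04,-0.01,0,0,0],[0.04,0,0,0,0]]]' 60; python3 -m handwheel '[[[0.04,-0.015,0,0,0],[0.04,-0.015,0,0,0],[0.04,-0.015,0,0,0],[0.04,-0.015,0,0,0],[0.04,-0.015,0,0,0],[0.04,-0.015,0,0,0],[0.04,-0.005,0,0,0],[0.04,0,0,0,0]]]';python3 plan.py 0
cat > fin.py <<'E'
from h import *
import sys
u=np.array([np.cos(np.radians(-95.4)),np.sin(np.radians(-95.4))])
for n in ["scene","side","wrist"]:
    c=cam(n); im=viewer.read_camera(n); 
    if n!="wrist": cv2.imwrite(f"pics/{sys.argv[1]}_{n}.png",im)
    g={}
    for name,z in [("mark",.1),("batten_end",.114),("gauge_knob",.138),("gauge_hinge",.1)]:
        for uv,cf in pin(n,name): print(n,name,uv.round(1),cf,onz(c,uv,z).round(4)); g.setdefault(name,onz(c,uv,z)[:2])
    if len(g)>2 and "mark" in g: print("to go",(g["mark"]-g["batten_end"])@u)
E
python3 fin.py f1
```

```text
time: 17.78
eef_pos: [0.5146, 0.0657, 0.0982]
tcp_rot: [0.745, 0.667, 0.002, 0.001]
contact_force: [-1.4, 0.4, 6.2]
opening: 0.57
finger_force: 62.1
time: 18.45
eef_pos: [0.5042, -0.0286, 0.0982]
tcp_rot: [0.746, 0.666, 0.002, 0.001]
contact_force: [-0.8, 0.1, 6.7]
opening: 0.567
finger_force: 62.3
[ 0.50422183 -0.02862301  0.09818288] 83.5793862383015 [-0.83456327  0.10661993  6.65485639] 62.279838545623534 [-0.26  0.07  2.09  0.    0.98 -0.15]
0.12103014526104014 138.9535206043865
scene mark [146.  246.7] 0.45 [ 0.5152 -0.3534  0.1   ]
scene batten_end [145.1 223.5] 0.95 [ 0.4555 -0.3135  0.114 ]
scene gauge_knob [201.9 222.7] 0.58 [ 0.5778 -0.1922  0.138 ]
scene gauge_hinge [227.3 217.3] 0.94 [ 0.5928 -0.1086  0.1   ]
scene gauge_hinge [163.4 309.6] 0.55 [ 0.7068 -0.4278  0.1   ]
to go 0.034128128303740055
side batten_end [289.6 137.4] 0.92 [ 0.4607 -0.3083  0.114 ]
side gauge_knob [251.5 144.5] 0.48 [ 0.5928 -0.1974  0.138 ]
side gauge_hinge [244.4 166.8] 0.62 [ 0.607 -0.107  0.1  ]
wrist gauge_hinge [434.4 355.2] 0.47 [ 0.5959 -0.105   0.1   ]
```

```bash
python3 -m handwheel '[[[0.04,-0.010,0.001,0,0],[0.04,-0.012,0,0,0],[0.04,0,0,0,0],[0.04,0,0,0,0]]]'; python3 fin.py f2
python3 - <<'E'
import cv2,numpy as np
a=cv2.resize(cv2.imread("pics/f2_scene.png")[205:265,110:210],None,fx=6,fy=6,interpolation=cv2.INTER_CUBIC)
b=cv2.resize(cv2.imread("pics/f2_side.png")[120:155,215:315],None,fx=6,fy=6,interpolation=cv2.INTER_CUBIC)
cv2.imwrite("pics/f2.png",np.vstack([a,b]))
E
```

```text
time: 19.53
eef_pos: [0.5029, -0.0506, 0.0982]
tcp_rot: [0.745, 0.667, 0.002, 0.002]
contact_force: [-0.1, 0.8, 5.9]
opening: 0.57
finger_force: 62.0
scene mark [146.2 248.9] 0.4 [ 0.5217 -0.3573  0.1   ]
scene batten_end [142.4 225.8] 0.98 [ 0.457  -0.3242  0.114 ]
scene gauge_knob [203.  223.5] 0.96 [ 0.5822 -0.1914  0.138 ]
scene gauge_knob [193.  207.7] 0.4 [ 0.5184 -0.1794  0.138 ]
scene gauge_hinge [228.5 217.3] 0.88 [ 0.5953 -0.1058  0.1   ]
to go 0.026896972984814686
side batten_end [293.3 134.5] 0.71 [ 0.4474 -0.3329  0.114 ]
side gauge_knob [252.1 144.2] 0.7 [ 0.5909 -0.1998  0.138 ]
side gauge_hinge [242.5 165.6] 0.53 [ 0.6147 -0.1142  0.1   ]
side gauge_hinge [281.  161.1] 0.33 [ 0.4838 -0.1566  0.1   ]
wrist gauge_hinge [436.7 320.6] 0.66 [ 0.5949 -0.1047  0.1   ]
```

View pics/f2.png

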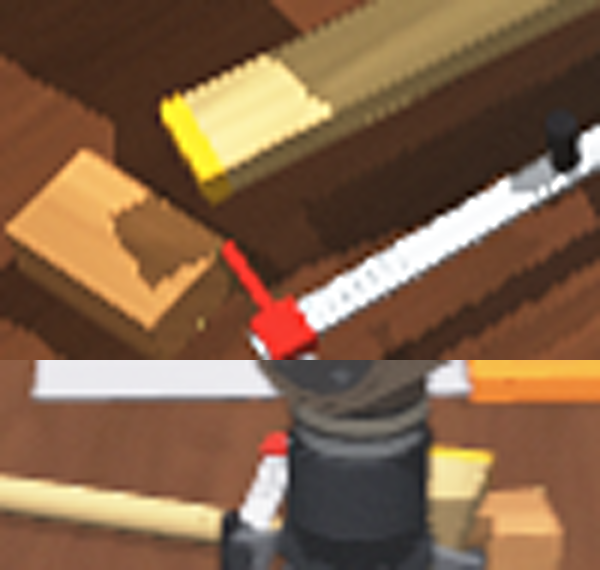

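The crop shows the yellow end's top edge from (165,102) to (208,183) and the pointer tip at (228,245), the batten still a bit short of it.

Run:
```python
from h import *
c=cam("scene");g=lambda x,y:np.array([110+(x+.5)/6-.5,205+(y+.5)/6-.5])
u=np.array([np.cos(np.radians(-95.4)),np.sin(np.radians(-95.4))])
a=onz(c,g(165,102),.114);b=onz(c,g(208,183),.114);m=onz(c,g(228,245),.1);r=onz(c,g(262,300),.1);k=onz(c,g(562,118),.138);h=onz(c,(227.5,217.3),.1)
print(a,b,m,r,k,h); e=(a+b)[:2]/2
print("width",np.linalg.norm(a-b),"to go",(m[:2]-e)@u,(m-a)[:2]@u,(m-b)[:2]@u,"lateral",(m[:2]-b[:2])@[-u[1],u[0]],"edge dir",np.degrees(np.arctan2((b-a)[1],(b-a)[0])), "bar",np.degrees(np.arctan2(*(k-h)[1::-1])))
```

```text
[ 0.43418787 -0.32775496  0.114     ] [ 0.48745235 -0.33814949  0.114     ] [ 0.51469138 -0.34761255  0.1       ] [ 0.55068002 -0.35253151  0.1       ] [ 0.58472022 -0.19253962  0.138     ] [ 0.59327777 -0.10811332  0.1       ]
width 0.05426925276383535 to go 0.009525531851461714 0.012193415214418413 0.00685764848850496 lateral 0.028008688748153696 edge dir -11.042451438575158 bar -95.78780442315711
```

```bash
python3 -m handwheel '[[[0.04,-0.005,0,0,0],[0.04,-0.005,0,0,0],[0.04,0,0,0,0],[0.04,0,0,0,0],[0.04,0,0,0,0],[0.04,0,0,0,0]]]'; python3 fin.py f3 | grep scene; python3 look.py w5 | grep rect; python3 plan.py 0
python3 - <<'E'
import cv2
cv2.imwrite("pics/f3.png",cv2.resize(cv2.imread("pics/f3_scene.png")[205:265,110:240],None,fx=6,fy=6,interpolation=cv2.INTER_CUBIC))
E
```

```text
time: 20.78
eef_pos: [0.5018, -0.0595, 0.0982]
tcp_rot: [0.745, 0.667, 0.002, 0.001]
contact_force: [0.8, 3.8, 7.0]
opening: 0.569
finger_force: 62.1
scene mark [147.2 245.1] 0.64 [ 0.5131 -0.3479  0.1   ]
scene batten_end [138.4 229.4] 0.73 [ 0.4598 -0.3401  0.114 ]
scene batten_end [135.5 251.5] 0.16 [ 0.5165 -0.3879  0.114 ]
scene gauge_knob [135.7 251.4] 0.59 [ 0.5307 -0.3916  0.138 ]
scene gauge_knob [207.2 223.2] 0.56 [ 0.5894 -0.1815  0.138 ]
scene gauge_hinge [225.8 217.8] 0.61 [ 0.5913 -0.1132  0.1   ]
batten rect ((0.5034905076026917, -0.042918477207422256), (0.11016043275594711, 0.04988939315080643), 81.45770263671875) [[0.47099998593330383, -0.09399999678134918], [0.5199999809265137, -0.10100000351667404], [0.5360000133514404, 0.00800000037997961], [0.4869999885559082, 0.014999999664723873]] 0.92
stand rect ((0.518738865852356, -0.053652018308639526), (0.2059309333562851, 0.2088746875524521), 83.75467681884766) [[0.40400001406669617, -0.14499999582767487], [0.6110000014305115, -0.16699999570846558], [0.6340000033378601, 0.03700000047683716], [0.4259999990463257, 0.05999999865889549]]
[ 0.50186499 -0.05951249  0.09823259] 83.667712669673 [0.28962322 4.51218011 6.2872417 ] 62.06836905284035 [-0.32  0.07  2.09  0.    0.98 -0.21]
0.10549057410885297 152.5750534749441
```

View pics/f3.png

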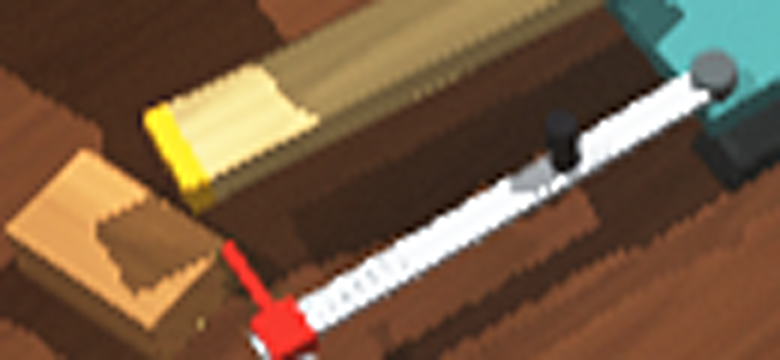

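View pics/w5.png

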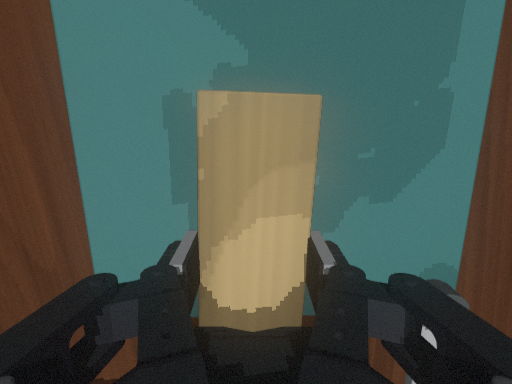

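The scene crop shows the yellow top edge from about (147,112) to (190,192), nearly level with the tip at (228,245), with a clear gap at the side. In the wrist view the batten lies flat between the pads, within about 3° of the stand's sides. I'll compute what remains.

Run:
```python
from h import *
c=cam("scene");g=lambda x,y:np.array([110+(x+.5)/6-.5,205+(y+.5)/6-.5])
for ang in (-94.6,-95.4,-96):
  u=np.array([np.cos(np.radians(ang)),np.sin(np.radians(ang))])
  a=onz(c,g(146,114),.114);b=onz(c,g(188,189),.114);m=onz(c,g(228,244),.1); a2=onz(c,g(160,116),.114)
  print(a[:2],b[:2],np.linalg.norm(a-b),"to go",(m-a)[:2]@u,(m-b)[:2]@u,((m-(a+b)/2)[:2])@u)
im=cv2.imread("pics/f3_scene.png");hsv=cv2.cvtColor(im,cv2.COLOR_BGR2HSV)[205:265,110:180]
y=cv2.inRange(hsv,(22,200,180),(34,255,255));n,l,st,ce=cv2.connectedComponentsWithStats(y);print(st[1:],ce[1:]+[110,205])
u=np.array([np.cos(np.radians(-95.4)),np.sin(np.radians(-95.4))])
w=np.array([onz(c,(q[1]+110,q[0]+205),.114)[:2] for q in np.argwhere(y)]);print("yellow max/min along u rel. mark",np.percentile(w@u,[2,50,98])-m[:2]@u)
r=cv2.inRange(hsv,(0,180,120),(4,255,255))+cv2.inRange(hsv,(176,180,120),(180,255,255));q=np.argwhere(r)
w=np.array([onz(c,(v[1]+110,v[0]+205),.1)[:2] for v in q]);L=w@[-u[1],u[0]];print(np.c_[L,w@u-m[:2]@u][np.argsort(L)[:12]].round(4))
```

```text
[ 0.43393604 -0.3388051 ] [ 0.48388227 -0.34741777] 0.05068337117669538 to go 0.002023669623695789 -0.002555619008869518 -0.00026597469258686415
[ 0.43393604 -0.3388051 ] [ 0.48388227 -0.34741777] 0.05068337117669538 to go 0.0008965444965363945 -0.002977541692022798 -0.0010404985977432012
[ 0.43393604 -0.3388051 ] [ 0.48388227 -0.34741777] 0.05068337117669538 to go 5.1073931283646123e-05 -0.003293607260126017 -0.0016212666644211844
[[24 18 10 13 51]] [[138.41176471 229.05882353]]
yellow max/min along u rel. mark [-0.00764996 -0.00263799  0.00248772]
[[ 5.446e-01 -1.400e-03]
 [ 5.458e-01  2.600e-03]
 [ 5.476e-01  2.000e-04]
 [ 5.488e-01  4.200e-03]
 [ 5.493e-01 -2.100e-03]
 [ 5.505e-01  1.900e-03]
 [ 5.522e-01 -5.000e-04]
 [ 5.534e-01  3.500e-03]
 [ 5.539e-01 -2.900e-03]
 [ 5.551e-01  1.100e-03]
 [ 5.564e-01  5.100e-03]
 [ 5.568e-01 -1.200e-03]]
```

```bash
python3 -m handwheel '[[[0.04,0,0,0,0],[0.04,0,0,0,0],[0.04,0,0,0,0]]]'; python3 -c "
from plant import sign_off; print(sign_off())"
```

```text
time: 22.23
eef_pos: [0.5018, -0.0595, 0.0982]
tcp_rot: [0.745, 0.667, 0.002, 0.001]
contact_force: [1.3, 3.5, 7.1]
opening: 0.569
finger_force: 62.1
the job is handed in; nothing more can be done
None
```

I handed the job in with the gauge on its end stop and the batten gripped flat (62 N) with its yellow end within about 1 mm of the pointer and roughly 3° off straight by my camera estimates; sign-off gave no verdict, and an early wrong-way spin while gripping the knob briefly pushed the wrist force to about 98 N (limit 120 N).

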